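Find the concealed catch and spring the case open

ROBOT

A 6-joint arm with a two-finger parallel gripper is mounted at the origin on a cart in front of the work surface, level with it; the furniture and walls round the work are solid. World frame = base frame: x ahead of the robot, y to its left, z up, the work surface at z = 0. Lengths are in mm, angles in rad, forces in N, time in s.
With the tool pointing down it reaches from about 300 to 775 mm from the base axis. Payload 14.6 kg.
Tool frame: the origin (TCP) lies between the finger pads; the fingertips stand 22 mm ahead of it and the grasp point (between the pads) lies 3 mm ahead of it (finger_overhang is the distance from the TCP to the fingertips, in mm); z points along the fingers, y is the direction in which the jaws open and shut (so a half turn about z gives the same grasp; the last joint's range is limited). The gripper opens to 94 mm and grips with 3 to 60 N. Pads are 16 mm wide; open, the fingers measure 119 mm over their backs; the gripper's body (75 mm by 177 mm) begins 78 mm behind the grasp point.
Start: joints at [1.143, 0.3, 1.521, -0, 1.321, -0.067], TCP at [194.159, 514.579, 227.446] pointing down, gripper open.
Joint ranges: [-3.03, 3.03], [-0.79, 2.21], [0.23, 2.52], [-1.04, 4.18], [0, 3.07], [-2.55, 2.55]. Speed limits (rad/s): [2.22, 2.22, 2.57, 3.14, 3.14, 3.14].

INTERFACE

Orientations are given as [roll, pitch, yaw] about the fixed x, y, z axes, in that order (R = Rz(yaw) Ry(pitch) Rx(roll)).
In Python, from cell import * gives the robot as it stands.
- The arm moves only by the tool jog_arm, never from a script. Its argument "increments" is a list of rows, each a list of 7 numbers: the shift along the tool's x, y, z in cm, then the turn, a rotation vector about the tool's x, y, z in degrees, then the finger opening in cm, from 0 to 9.4. In form: [[x, y, z, wx, wy, wz, grip], ...]. A call has 1 to 20 rows; each row shifts and turns the commanded pose from where the row before left it, along the tool's axes as they then stand; what a row does not reach is not made up. A row lasts 1/8 s, in which the tool goes at most 62.5 mm and 10.7 degrees, less where a joint would pass 70% of its speed; a pose out of reach is approached as far as the arm can. A call is refused whole if a number of a shift passes 6.25 or a number of a turn 10.7, either way. A call with a gripper value outside its range is refused whole. The fingers move at their own pace and stop on an object; "squeeze" is the grip in N (left out, the last holds). Time passes only in rows, so rows that do not move let the fingers close. It gives the time, the measured TCP pose, the force and the opening at its end, in the units of the state.
- read_state(): the state, without advancing time (a new reading comes with each control period).
- camera(name): name is "scene" or "side" or "wrist"; returns a dict with "image" (400x640x3 uint8, red, green, blue), "K" (3x3 intrinsics, pixels), "k1" (the pictures are not rectified: a ray, as slopes to the right and down, at radius r is drawn at 1 + k1 r^2 times it, then the intrinsics apply), "rvec" (rotation vector, rad) and "tvec" (3), from world to camera coordinates, as OpenCV has them. Camera axes: x right, y down, z forward; pixel columns grow to the right and rows downward; lengths in mm; the calibration is good to about 2 mm. A picture is of the moment at which its call begins. There is no depth.
- sign_off(): hands the job in, once; it reports no verdict.
Trained networks look in a picture, given as the dict that the camera call returned (one of the last four; its "shot" number tells which), for a name from the list of things; names that differ only in an ending like _2 or _b are one class to them, and where a whole thing is asked for, a point or a joint stands for the part that bears it (a point fixed in the world has none). Each returns a list of dicts, best first, with "conf" (0 to 1); they miss things now and then, are a little off and sometimes report something else, mostly with a low value. They report only what shows in the picture. A call takes as long as a camera call.
- recognise(picture, name): "centre" ([x, y, z] in mm, in the coordinates of the camera as it stood for that picture, good to about 4 mm: the middle of the surface that is visible of it).
- regions_of(picture, name): "mask" (400x640 bool, what is visible of it).
The state is a dict: "clock": time; "joints": joint angles; "qd": joint speeds; "effort": joint torques, N m; "eef_pos": TCP position; "eef_rot": TCP orientation; "wrist_force": force on the tool from outside, world axes, zero at the start; "moment": the same for the moment, N m; "finger_gap": finger opening in mm.
Only numpy, scipy, OpenCV 4.12 (cv2) and the standard library are available. Lean on these libraries where they do the work, as an engineer would, in place of code of your own. Each camera call takes 0.05 s, during which the arm holds its last target.

TASK

The lid of the grey storage case is held by a concealed catch: one of the four identical round steel plates let into its top panel gives when pressed, the other three are solid. With the gripper's fingertips feel gently from plate to plate for the one that gives, press it fully home so that the lid springs open, then let it rise and draw clear, leaving the lid standing open. Only touch and press: nothing is to be gripped or lifted, and the things lying around stay where they are.

Things in the scene. Friction and masses are not known exactly. Their poses are not given: they have to be found in the camera images.
- case: grey metal case fixed to the bench between two tall testing machines, 140 deep (x axis, away from the robot), 230 wide (y axis, to the left), 62 high; origin at the centre of its underside. Near half: a level aluminium panel (x -70 to 0 mm, top z = 62 mm) with a row of four identical round steel plates at x = -36, y = +78, +26, -26, -78 mm; three are solid, one is the catch. Far half: under the lid
- place_1 (a point): centre of the first (leftmost) round opening, 44 mm wide, at the level of the panel's surface. In it, 1 mm below the surface, lies a round plate of 43 mm. Any of the four may be the catch: this changes from run to run and cannot be seen; the solid ones do not give at all
- place_2 (a point): centre of the second round opening, 44 mm wide, at the level of the panel's surface. In it, 1 mm below the surface, lies a round plate of 43 mm. Any of the four may be the catch: this changes from run to run and cannot be seen; the solid ones do not give at all
- place_3 (a point): centre of the third round opening, 44 mm wide, at the level of the panel's surface. In it, 1 mm below the surface, lies a round plate of 43 mm. Any of the four may be the catch: this changes from run to run and cannot be seen; the solid ones do not give at all
- place_4 (a point): centre of the fourth (rightmost) round opening, 44 mm wide, at the level of the panel's surface. In it, 1 mm below the surface, lies a round plate of 43 mm. Any of the four may be the catch: this changes from run to run and cannot be seen; the solid ones do not give at all
- catch (a joint): how far the catch plate is pressed down, m: 0 at rest, 0.007 fully home. Sprung: it starts to move at about 3 N, needs about 6 to 7 N to go home, lets the lid go at about 5 mm, and rises again when let go. It does not tell which plate is the catch until that one is pressed
- lid (a joint): opening of the lid, rad: 0 shut (level with the panel), 0.9 fully open. A grey plate 64 x 228 x 6 mm over the far half of the case, hinged along the case's middle; once the catch is pressed its far edge springs up by itself, not over the panel, and it stays open
- dark_pin: bystander, loose on the bench, to be left alone: dark turned steel pin, upright, 25 mm across and 63 high (mm); origin at the centre of its underside
- test_disc: bystander, loose on the bench, to be left alone: flat steel test disc, 64 mm across and 12 high (mm); origin at the centre of its underside
- spanner: bystander, loose on the bench, to be left alone: open-end spanner lying flat near the bench's front edge, 203 long along its y axis, 35 wide, 8 high (mm); origin at the centre of its underside
- wrench: bystander, loose on the bench, to be left alone: small torque wrench lying flat, 230 long along its x axis, 40 wide, 30 high (mm); origin at the centre of its underside

How it is judged:
By the outcome, as a careful person would: the job done as asked, in the order asked, and still so for the second after the job is handed in, with the robot touching nothing.
It also fails if it takes over 51 s, if anything falls off the work surface, if the arm or the gripper's body presses on something with over 40 N, if the wrist force passes 120 N, or if a joint passes its speed limit or range.

## Working session

There is one attempt and no reset: what is moved stays moved. The work goes in short steps, Python scripts to look and compute and a tool call to move; the robot and the scene stay as the last step left them, time stands still between calls to the robot, and variables do not carry over. Pictures are saved under pics/ and viewed, and the job is handed in when it is done.

Besides the shell and the picture viewer there is one more tool, called after "Emit:" by a JSON object that holds its "method" and its "body". jog_arm: Moves the arm, as the interface text tells. Its arguments: {"type":"object","properties":{"increments":{"type":"array"},"squeeze":{"type":"number"}},"required":["increments"]}

```bash
mkdir -p pics; ls; cat > h.py <<'E'
from cell import *
import numpy as np, cv2
def world(p,c):
    R=cv2.Rodrigues(np.array(p["rvec"],float))[0]; return R.T@(np.array(c)-np.array(p["tvec"]).ravel())
def proj(p,X):
    R=cv2.Rodrigues(np.array(p["rvec"],float))[0]; c=R@np.array(X)+np.array(p["tvec"]).ravel()
    a=c[:2]/c[2]; a=a*(1+p["k1"]*(a@a)); K=np.array(p["K"]); return K[0,0]*a[0]+K[0,2],K[1,1]*a[1]+K[1,2]
def ray(p,u,v,z):
    K=np.array(p["K"]); d=np.array([(u-K[0,2])/K[0,0],(v-K[1,2])/K[1,1]]); a=d.copy()
    for _ in range(20): a=d/(1+p["k1"]*(a@a))
    R=cv2.Rodrigues(np.array(p["rvec"],float))[0]; o=-R.T@np.array(p["tvec"]).ravel(); w=R.T@np.array([a[0],a[1],1]); return o+w*(z-o[2])/w[2]
def save(p,n): cv2.imwrite("pics/"+n,cv2.cvtColor(p["image"],cv2.COLOR_RGB2BGR))
E
python3 - <<'E'
from h import *
print(read_state())
for n in ["scene","side","wrist"]:
    p=camera(n); save(p,n+"0.png")
    print(n,p["shot"],"cam at",world(p,[0,0,0]))
    for t in ["case","place_1","lid","catch","dark_pin","test_disc","spanner","wrench"]:
        try:
            for r in recognise(p,t)[:5]: print(t,round(r["conf"],2),world(p,r["centre"]).round(0))
        except Exception as e: print(t,e)
E
```

```text
pics
{'clock': 0.0, 'joints': array([ 1.14340581e+00,  3.00491328e-01,  1.52154897e+00, -3.32540280e-05,
        1.32072728e+00, -6.65690069e-02]), 'qd': array([-0.00051798, -0.00018722, -0.00164214,  0.00201076, -0.00015603,
       -0.00109713]), 'effort': array([ 2.11493621e-03, -5.31814098e+01, -3.52730799e+01,  7.08700041e-02,
        2.45360413e-02, -3.86309353e-05]), 'eef_pos': array([194.07151819, 514.37435988, 226.88881026]), 'eef_rot': array([-3.14041819e+00, -4.60173772e-05,  2.78077936e+00]), 'wrist_force': array([-0.17515298,  0.19292274, -0.26506608]), 'moment': array([ 0.04049511, -0.01863297,  0.04241239]), 'finger_gap': 93.78048915581935}
scene 1 cam at [-162.37155503  889.99373062  510.2922314 ]
case 0.71 [503. 269.  56.]
place_1 0.95 [505. 271.  61.]
lid 0.93 [587. 302.  62.]
dark_pin 0.21 [504. 271.  52.]
test_disc 0.58 [ 396. -217.   12.]
spanner 0.63 [371. 188.  16.]
wrench 0.54 [ 467. -361.   19.]
side 2 cam at [373.51474858 958.64192511 792.97172188]
case 0.79 [556. 261.  60.]
place_1 0.57 [553. 263.  62.]
lid 0.95 [586. 236.  55.]
catch 0.7 [523. 218.  60.]
dark_pin 0.53 [409. 400.  41.]
test_disc 0.51 [ 392. -225.    9.]
spanner 0.73 [369. 186.   3.]
wrench 0.19 [371. 185.   7.]
wrist 3 cam at [127.55152873 540.36151142 384.89468438]
dark_pin 0.79 [406. 397.  36.]
spanner 0.67 [374. 263.   5.]
```

View pics/scene0.png

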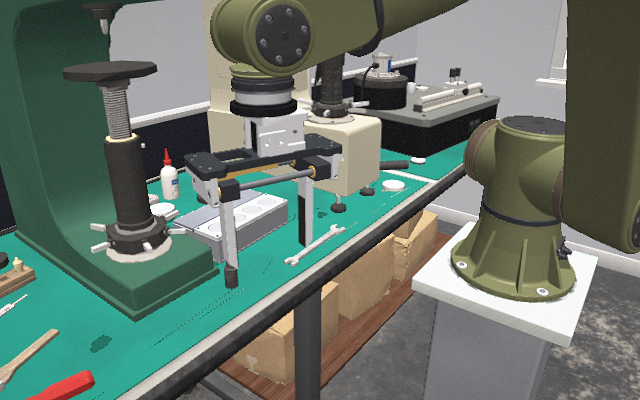

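View pics/side0.png

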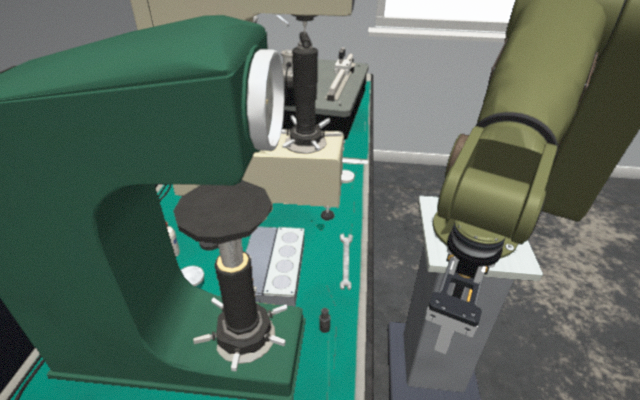

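View pics/wrist0.png

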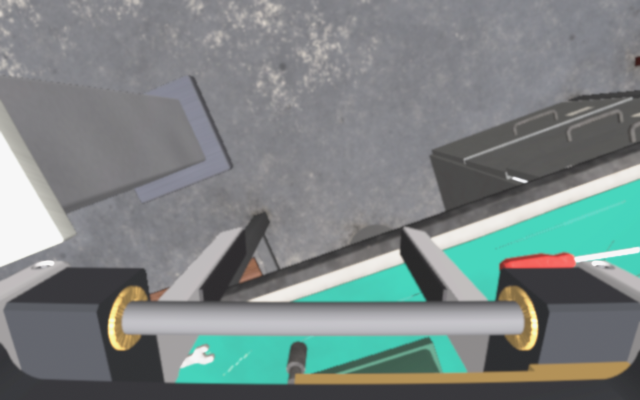

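```bash
python3 - <<'E'
from h import *
for n in ["scene","side"]:
    p=camera(n)
    im=p["image"].copy()
    for t in ["place_1","lid","case"]:
        for r in regions_of(p,t)[:6]:
            m=r["mask"]; ys,xs=np.nonzero(m)
            print(n,t,round(r["conf"],2),m.sum(),xs.mean().round(1),ys.mean().round(1),ray(p,xs.mean(),ys.mean(),61).round(1))
            im[m]=im[m]//2+np.array([127,0,0] if t=="place_1" else [0,0,127],np.uint8)
    y0,x0=(180,160) if n=="scene" else (190,130)
    for k,q in (("a",p["image"]),("b",im)):
        c=q[y0:y0+140,x0:x0+180]
        save({"image":cv2.resize(c,None,fx=4.2,fy=4.2,interpolation=cv2.INTER_CUBIC)},n+"1"+k+".png")
E
```

```text
scene place_1 0.62 3344 235.6 221.5 [509.9 283.6  61. ]
scene lid 0.8 813 212.5 210.4 [591.9 276.5  61. ]
scene case 0.71 3415 234.8 222.0 [509.6 286.2  61. ]
side place_1 0.65 3096 274.7 264.1 [548.8 268.7  61. ]
side lid 0.65 144 287.7 251.1 [524.8 219.8  61. ]
side lid 0.55 1284 261.4 254.9 [588.4 241.5  61. ]
side case 0.92 3195 274.8 264.1 [548.4 268.8  61. ]
```

View pics/side1a.png

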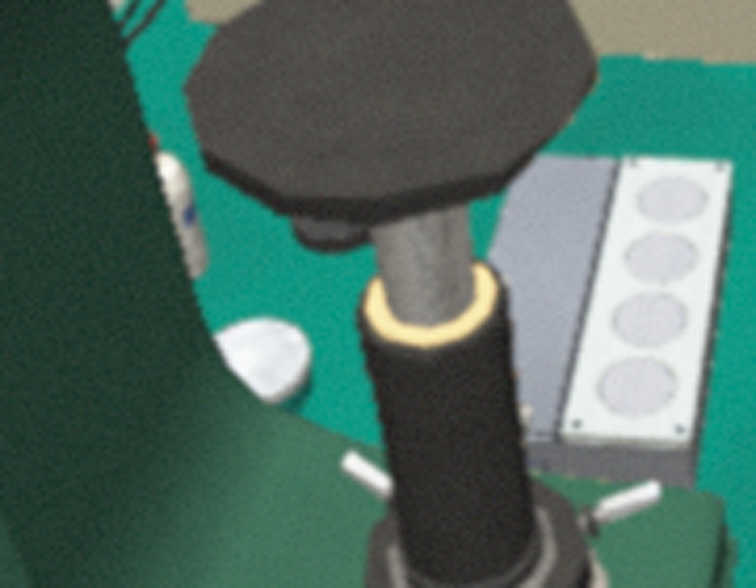

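View pics/scene1a.png

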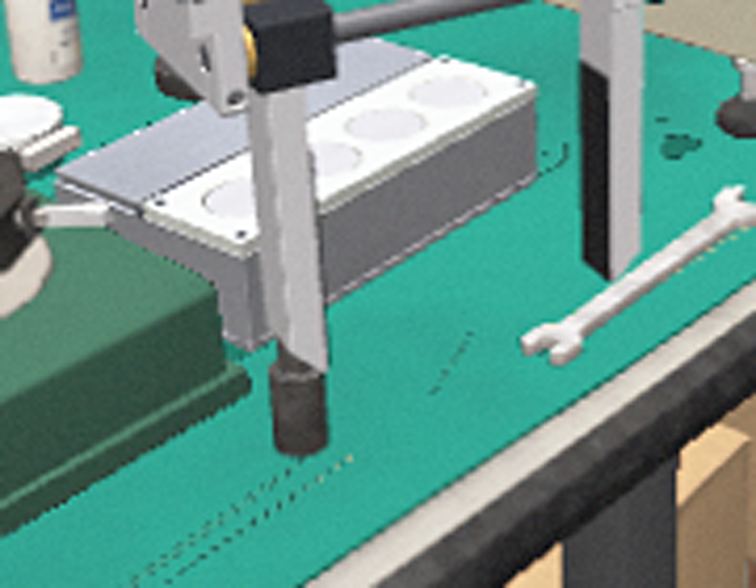

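The side crop shows all four plates, at crop pixels (638,387), (650,320), (661,257) and (672,199). The scene crop shows the same row, partly hidden by a finger, and the dark pin in front of it.

```bash
python3 - <<'E'
from h import *
s=camera("side"); c=camera("scene")
P=[ray(s,130+(u+.5)/4.2-.5,190+(v+.5)/4.2-.5,61) for u,v in [(638,387),(650,320),(661,257),(672,199)]]
Q=[ray(c,160+(u+.5)/4.2-.5,180+(v+.5)/4.2-.5,61) for u,v in [(240,201),(384,125),(447,91)]]
print(np.round(P,1)); print(np.round(Q,1))
P=np.array(P); d=P[0]-P[3]; print(np.linalg.norm(d), np.degrees(np.arctan2(-d[0],d[1])))
Q=np.array(Q); d=Q[0]-Q[2]; print(np.linalg.norm(d), np.degrees(np.arctan2(-d[0],d[1])))
# panel corners in side
for u,v in [(562,437),(690,437),(624,158),(733,160),(610,160),(552,437)]: print(ray(s,130+u/4.2,190+v/4.2,62).round(1))
# handles / machine: right lever tip, base corner
for u,v,z in [(655,490,120),(720,500,45),(520,200,300)]: print(ray(s,130+u/4.2,190+v/4.2,z).round(0))
for u,v,z in [(265,365,0),(327,322,0)]: print('pin',ray(s,u-0,v,z).round(0))
for u,v in [(130,220),(100,215),(45,213),(215,290)]: print('scene lever/base',ray(c,160+u/4.2,180+v/4.2,70).round(0))
E
```

```text
[[521.6 323.2  61. ]
 [524.  271.7  61. ]
 [526.6 219.   61. ]
 [528.7 166.3  61. ]]
[[521.  327.3  61. ]
 [526.7 218.9  61. ]
 [530.2 164.9  61. ]]
157.08433962522244 2.5741673614606095
162.63845480854118 3.2446561027063603
[554.9 365.   62. ]
[485.8 357.   62. ]
[564.8 133.5  62. ]
[494.  126.7  62. ]
[573.5 136.6  62. ]
[560.2 365.7  62. ]
[489. 439. 120.]
[466. 384.  45.]
[541. 434. 300.]
pin [527. 500.   0.]
pin [407. 378.   0.]
scene lever/base [532. 385.  70.]
scene lever/base [548. 391.  70.]
scene lever/base [571. 406.  70.]
scene lever/base [449. 405.  70.]
```

```bash
python3 - <<'E'
from h import *
s=camera("side"); c=camera("scene")
# triangulate: matching pixel pairs (side, scene)
def tri(a,b):
    A=[];B=[]
    for p,(u,v) in ((s,a),(c,b)):
        o=ray(p,u,v,0); q=ray(p,u,v,200); w=(q-o)/np.linalg.norm(q-o); M=np.eye(3)-np.outer(w,w); A.append(M);B.append(M@o)
    X=np.linalg.solve(sum(A),sum(B)); return X.round(0),[np.round(np.array(proj(s,X))-a,1),np.round(np.array(proj(c,X))-b,1)]
print('platen centre',tri((223,210),(110,72)))
print('column top',tri((232,262),(120,140)))
print('hub',tri((244,330),(140,237)))
print('lever right',tri((286,307),(190,231)))
print('beige box top front-right corner',tri((343,136),(381,122)))
print('beige box bottom corner',tri((340,203),(381,175)))
print('beige column base',tri((304,140),(332,112)))
print('bottle top',tri((172,228),(167,152)))
E
```

```text
platen centre (array([571., 481., 397.]), [array([-0.1,  0.2]), array([ 0.2, -0.2])])
column top (array([570., 482., 281.]), [array([-0.3,  0.8]), array([ 0.6, -0.6])])
hub (array([569., 478.,  86.]), [array([ 0.2, -0.7]), array([-0.5,  0.5])])
lever right (array([492., 419.,  98.]), [array([ 0.5, -1.4]), array([-1.1,  1.2])])
beige box top front-right corner (array([ 411., -153.,  206.]), [array([ 0.3, -0.7]), array([-0.5,  0.7])])
beige box bottom corner (array([386., -66.,  59.]), [array([  7.3, -11.8]), array([-12.1,  11.9])])
beige column base (array([520., -80., 226.]), [array([ 0.8, -1.8]), array([-1.3,  1.8])])
bottle top (array([799., 244., 143.]), [array([ 1.7, -3.7]), array([-2.7,  2.8])])
```

```bash
python3 - <<'E'
from h import *
s=camera("side"); c=camera("scene")
save({"image":cv2.resize(s["image"][0:230,120:400],None,fx=2.6,fy=2.6)},"s2.png")
save({"image":cv2.resize(c["image"][40:280,30:430],None,fx=2,fy=2)},"c2.png")
E
```

```text
(no output)
```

View pics/s2.png

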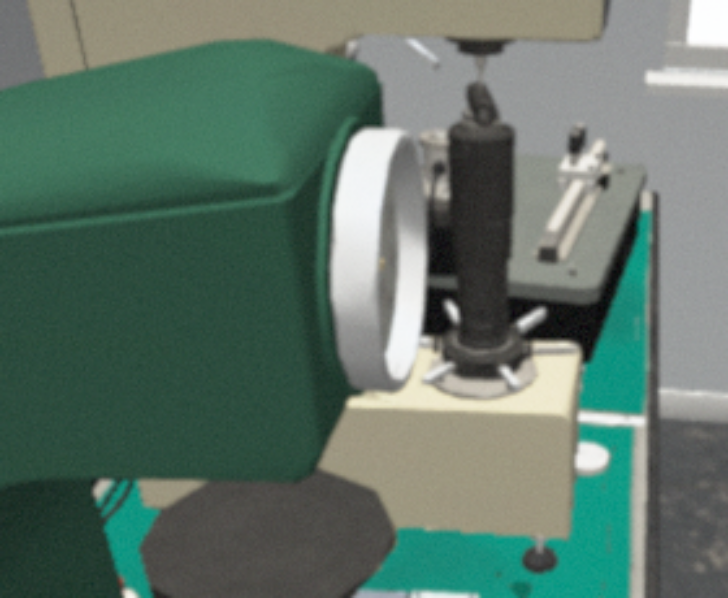

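View pics/c2.png

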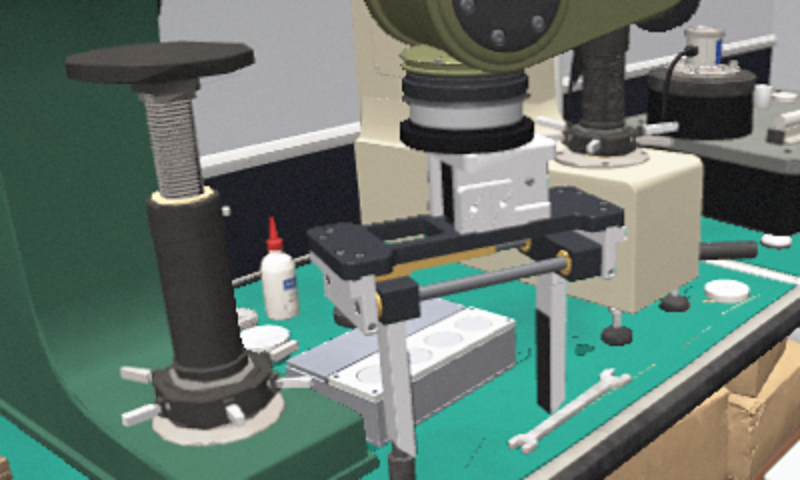

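Emit:
{"method": "jog_arm", "body": {"increments": [[0,0,0,0,0,9.5,0],[0,0,0,0,0,9.5,0],[0,0,0,0,0,9.5,0],[0,0,0,0,0,9.5,0],[0,0,0,0,0,9.5,0],[0,0,0,0,0,9.5,0],[0,0,0,0,0,9.7,0],[0,0,0,0,0,0,0],[0,0,0,0,0,0,0]], "squeeze": 5}}

```text
clock: 3.18
eef_pos: [194.1, 514.6, 227.4]
eef_rot: [-3.142, 0.0, 1.621]
wrist_force: [-0.1, -1.2, -0.4]
finger_gap: 7.7
```

Emit:
{"method": "jog_arm", "body": {"increments": [[-2.6,3.17,0,0,0,0,0],[-2.6,3.17,0,0,0,0,0],[-2.6,3.17,0,0,0,0,0],[-2.6,3.17,0,0,0,0,0],[-2.6,3.17,0,0,0,0,0],[-2.6,3.17,0,0,0,0,0],[-2.6,3.17,0,0,0,0,0],[-2.6,3.17,0,0,0,0,0],[-2.6,3.17,0,0,0,0,0],[-2.6,3.17,0,0,0,0,0],[0,0,0,0,0,0,0],[0,0,5,0,0,0,0],[0,0,4,0,0,0,0],[0,0,1.8,0,0,0,0],[0,0,0,0,0,0,0]]}}

```text
clock: 5.05
eef_pos: [522.4, 269.7, 119.3]
eef_rot: [-3.141, 0.0, 1.618]
wrist_force: [-0.7, 0.5, -0.5]
finger_gap: 0.5
```

```bash
python3 - <<'E'
from h import *
for n in ["scene","side","wrist"]:
    p=camera(n); 
    a=p["image"] if n=="wrist" else p["image"][150:350,130:400]
    save({"image":cv2.resize(a,None,fx=1 if n=="wrist" else 2.8,fy=1 if n=="wrist" else 2.8,interpolation=cv2.INTER_CUBIC)},n+"3.png")
print(read_state())
E
```

```text
{'clock': 5.2, 'joints': array([4.13845313e-01, 4.87548341e-01, 1.51936912e+00, 1.01889390e-05,
       1.13204293e+00, 3.67442136e-01]), 'qd': array([-0.00259042, -0.00166317,  0.00304993, -0.00179582, -0.00436422,
        0.00212683]), 'effort': array([ 6.40584575e-02, -5.97287929e+01, -3.18719888e+01,  6.92766393e-02,
       -8.14727013e-03, -1.01438622e-02]), 'eef_pos': array([523.37833949, 269.85041961, 121.23212481]), 'eef_rot': array([ 3.13913941e+00, -9.54204788e-04,  1.61719636e+00]), 'wrist_force': array([-0.0517011 , -1.18213299,  0.19364071]), 'moment': array([-0.10819228,  0.02992972,  0.07235572]), 'finger_gap': 0.42670909549845853}
```

View pics/scene3.png

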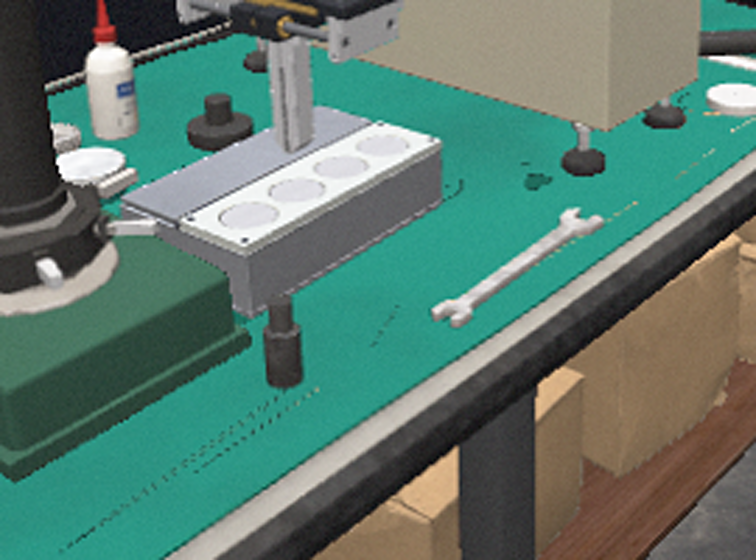

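View pics/side3.png

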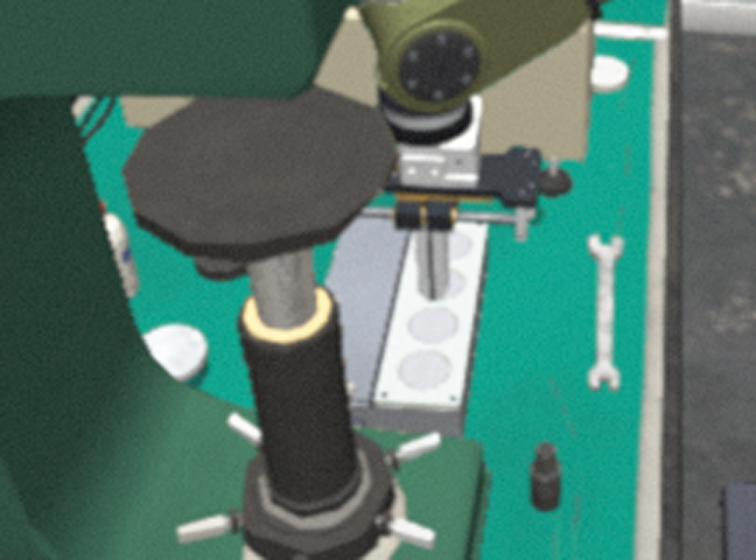

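View pics/wrist3.png

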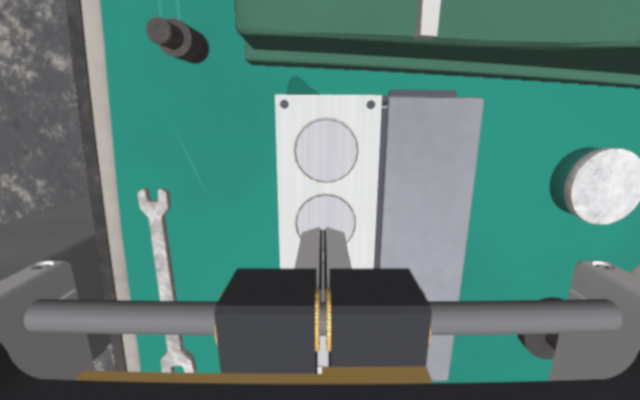

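The wrist view puts plate 1 at pixel (326,150), the tool over plate 2, and the pin and spanner undisturbed. The scene view now shows all four plates, so I'll refine their positions.

```bash
python3 - <<'E'
from h import *
c=camera("scene"); w=camera("wrist")
for u,v in [(249,217),(298,190),(341,166.5),(383.5,145)]: print(ray(c,130+u/2.8,150+v/2.8,61).round(1))
print(ray(w,326,150,61).round(1), [ray(w,u,v,62).round(1) for u,v in [(275,95),(382,95)]])
E
```

```text
[517.3 324.5  61. ]
[521.4 269.9  61. ]
[525.1 218.2  61. ]
[526.6 165.7  61. ]
[523.8 322.   61. ] [array([488.6, 356.3,  62. ]), array([558.8, 359.7,  62. ])]
```

Emit:
{"method": "jog_arm", "body": {"increments": [[0,0,2,0,0,0,0],[0,0,1.2,0,0,0,0],[0,0,0.1,0,0,0,0],[0,0,0.1,0,0,0,0],[0,0,0.1,0,0,0,0],[0,0,0,0,0,0,0],[0,0,0,0,0,0,0]]}}

```text
clock: 6.18
eef_pos: [522.8, 269.4, 84.6]
eef_rot: [3.141, -0.0, 1.617]
wrist_force: [0.6, 0.6, 0.2]
finger_gap: 0.7
```

Emit:
{"method": "jog_arm", "body": {"increments": [[0,0,0.1,0,0,0,0],[0,0,0,0,0,0,0],[0,0,0,0,0,0,0]]}}

```text
clock: 6.55
eef_pos: [522.7, 269.4, 83.4]
eef_rot: [-3.142, -0.0, 1.617]
wrist_force: [0.3, -0.6, 0.5]
finger_gap: 0.5
```

Emit:
{"method": "jog_arm", "body": {"increments": [[0,0,0.05,0,0,0,0],[0,0,0,0,0,0,0],[0,0,0,0,0,0,0]]}}

```text
clock: 6.92
eef_pos: [522.8, 269.4, 83.3]
eef_rot: [3.141, -0.0, 1.617]
wrist_force: [-2.6, -1.1, 5.7]
finger_gap: 0.7
```

Emit:
{"method": "jog_arm", "body": {"increments": [[0,0,0.05,0,0,0,0],[0,0,0,0,0,0,0],[0,0,0,0,0,0,0]]}}

```text
clock: 7.3
eef_pos: [522.8, 269.4, 83.2]
eef_rot: [3.141, -0.0, 1.617]
wrist_force: [-4.0, -1.6, 11.2]
finger_gap: 0.7
```

Plate 2 took 11 N without giving, so it is solid. On to plate 3.

Emit:
{"method": "jog_arm", "body": {"increments": [[0,0,-0.5,0,0,0,0],[0,0,-1.0,0,0,0,0],[-2.5,0.05,0,0,0,0,0],[-2.58,0.05,0,0,0,0,0],[0,0,0,0,0,0,0],[0,0,1.0,0,0,0,0],[0,0,0.3,0,0,0,0],[0,0,0.1,0,0,0,0],[0,0,0,0,0,0,0],[0,0,0,0,0,0,0]]}}

```text
clock: 8.55
eef_pos: [526.2, 218.8, 83.5]
eef_rot: [3.141, -0.0, 1.617]
wrist_force: [-0.0, -0.5, 0.1]
finger_gap: 0.5
```

Emit:
{"method": "jog_arm", "body": {"increments": [[0,0,0.05,0,0,0,0],[0,0,0,0,0,0,0],[0,0,0,0,0,0,0]]}}

```text
clock: 8.93
eef_pos: [526.2, 218.7, 83.1]
eef_rot: [3.141, -0.0, 1.617]
wrist_force: [0.0, 0.4, 2.9]
finger_gap: 0.2
```

Emit:
{"method": "jog_arm", "body": {"increments": [[0,0,0.05,0,0,0,0],[0,0,0,0,0,0,0],[0,0,0,0,0,0,0]]}}

```text
clock: 9.3
eef_pos: [526.2, 218.7, 82.5]
eef_rot: [3.141, -0.0, 1.617]
wrist_force: [1.0, 0.8, 2.1]
finger_gap: 0.4
```

Emit:
{"method": "jog_arm", "body": {"increments": [[0,0,0.1,0,0,0,0],[0,0,0,0,0,0,0],[0,0,0,0,0,0,0]]}}

```text
clock: 9.68
eef_pos: [526.1, 218.7, 81.4]
eef_rot: [3.141, 0.0, 1.617]
wrist_force: [1.4, 0.3, 2.1]
finger_gap: 0.4
```

Plate 3 gives: it moved 2 mm under about 2 N. Pressing it home.

Emit:
{"method": "jog_arm", "body": {"increments": [[0,0,0.1,0,0,0,0],[0,0,0.1,0,0,0,0],[0,0,0.1,0,0,0,0],[0,0,0.1,0,0,0,0],[0,0,0.1,0,0,0,0],[0,0,0,0,0,0,0],[0,0,0,0,0,0,0]]}}

```text
clock: 10.55
eef_pos: [526.1, 218.7, 76.5]
eef_rot: [3.141, -0.0, 1.617]
wrist_force: [1.0, -0.1, 5.9]
finger_gap: 0.6
```

Emit:
{"method": "jog_arm", "body": {"increments": [[0,0,0.05,0,0,0,0],[0,0,0.05,0,0,0,0],[0,0,0,0,0,0,0],[0,0,0,0,0,0,0]]}}

```text
clock: 11.05
eef_pos: [526.2, 218.8, 76.2]
eef_rot: [3.141, -0.0, 1.617]
wrist_force: [-3.0, -0.6, 12.1]
finger_gap: 0.3
```

It has bottomed out at about 7 mm with the force climbing. Now I'll let it rise and look.

Emit:
{"method": "jog_arm", "body": {"increments": [[0,0,0,0,0,0,0],[0,0,0,0,0,0,0],[0,0,-0.3,0,0,0,0],[0,0,-0.3,0,0,0,0],[0,0,-0.4,0,0,0,0],[0,0,-1,0,0,0,0],[0,0,-2,0,0,0,0],[0,0,0,0,0,0,0]]}}

```text
clock: 12.05
eef_pos: [526.6, 218.8, 116.8]
eef_rot: [3.139, -0.001, 1.617]
wrist_force: [-0.6, -0.4, -0.4]
finger_gap: 0.3
```

```bash
python3 - <<'E'
from h import *
p=camera("scene")
save({"image":cv2.resize(p["image"][150:350,130:400],None,fx=2.8,fy=2.8,interpolation=cv2.INTER_CUBIC)},"scene4.png")
print(read_state()["wrist_force"],read_state()["clock"])
E
```

```text
[ 0.4271989   0.01754009 -0.33578776] 12.1
```

View pics/scene4.png

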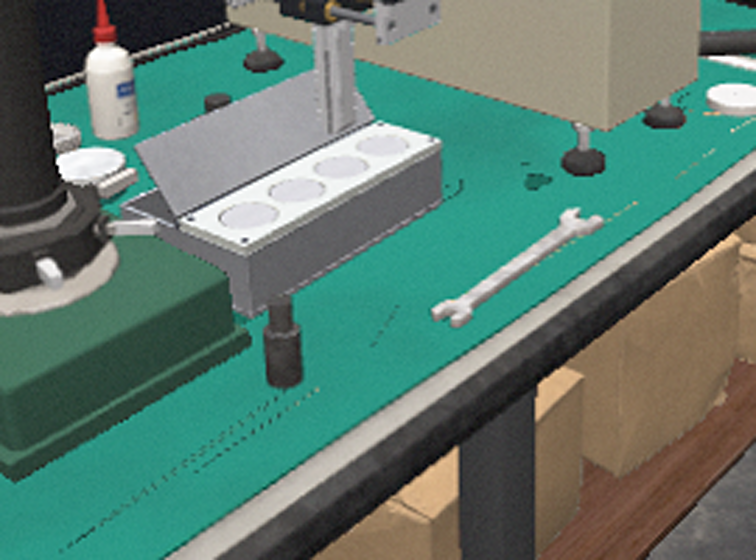

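The lid stands open, its raised edge running from crop pixel (137,147) to (345,80), and the pin and spanner haven't moved. Drawing clear upwards, then back.

Emit:
{"method": "jog_arm", "body": {"increments": [[0,0,-3,0,0,0,0],[0,0,-4,0,0,0,0],[0,0,-3,0,0,0,0],[0,-3,0,0,0,0,0],[0,-4,0,0,0,0,0],[0,-4,0,0,0,0,0],[0,-2,0,0,0,0,0],[0,0,0,0,0,0,0],[0,0,0,0,0,0,0],[0,0,0,0,0,0,0],[0,0,0,0,0,0,0]]}}

```text
clock: 13.48
eef_pos: [396.5, 212.7, 215.2]
eef_rot: [-3.141, 0.0, 1.616]
wrist_force: [0.2, 0.1, 0.4]
finger_gap: 0.4
```

```bash
python3 - <<'E'
from h import *
p=camera("scene")
save(p,"scene5.png")
s=read_state(); print(s["wrist_force"],s["clock"],s["eef_pos"],abs(s["qd"]).max())
E
```

```text
[-0.07245272 -0.12417932  0.33483542] 13.525 [396.47152911 212.70695746 215.2445412 ] 0.004087134935211564
```

View pics/scene5.png

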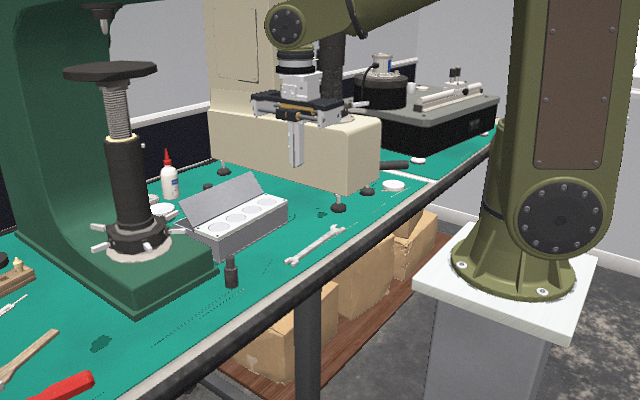

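The lid is open, with its edge running from (185,205) to (250,175). The arm is clear of everything, and the pin at (231,272) and spanner at (315,245) are where they were.

```bash
python3 -c "
from cell import *
print(sign_off())"
```

```text
the job is handed in; nothing more can be done
None
```

The lid is standing open and the arm is clear of the case; I handed the job in at about 13.5 s of the allowed 51 s.

- **Feeling for the catch:** With the fingers closed I touched plate 2 first; it took 11 N without giving, so it is solid. Plate 3 gave at 2–3 N. I did not touch plates 1 and 4, as the catch was already found.
- **Pressing:** I pushed plate 3 down about 7 mm until it bottomed out. It needed about 6 N near the end, then the force climbed to 12 N.
- **Last checks:** After drawing up and back, the picture shows the lid open and the dark pin and spanner where they were. I did not re-measure the test disc and the wrench, but the arm never went near them. The arm is at rest and the wrist force is about 0 N.
- **Disagreement:** My plate positions from the different views differed by up to about 6 mm. I used averages of them, and both touches landed within the plates.

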